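Clear up after the seed-sowing class

TASK

Sort the rinsed sowing kit: put the two vent dials flat in the blue tray, one in each bay, and stand the terracotta pot upright in the dark wooden tray. Stack the two cell trays to drain, square on the grey cell tray on the wooden board: first the green one, shifted 20 mm lengthwise towards the board's yellow end, then the black one on top of it, back in line with the grey one. Do not shove or knock over the amber bottle.

Things in the scene. Friction and masses are not known exactly. Their poses are not given: they have to be found in the camera images.
- green_tray: loose mid-green open cell tray, 100 mm long (its x) by 60 mm wide (its y) by 30 mm high, straight 4 mm walls, 60 g, with 2 x 3 low-walled cells; origin at the centre of its underside, z up; the two ends are alike
- black_tray: loose black open cell tray, 100 mm long (its x) by 60 mm wide (its y) by 30 mm high, straight 4 mm walls, 60 g, with 2 x 3 low-walled cells; origin at the centre of its underside, z up; the two ends are alike
- green_dial: loose green vent dial: a flat disc 60 mm across and 8 mm thick with four dark dots on it and a round knob in the middle, 22 mm across, whose top is 34 mm above the disc's underside; 40 g; origin at the centre of its underside, z up
- orange_dial: loose orange vent dial: a flat disc 60 mm across and 8 mm thick with four dark dots on it and a round knob in the middle, 22 mm across, whose top is 34 mm above the disc's underside; 40 g; origin at the centre of its underside, z up
- pot: loose empty terracotta plant pot, 62 mm high, 42 mm across at the foot, tapering out to a straight upright rim band 60 mm across that covers its top 19 mm; wall 4 mm, 110 g; origin at the centre of its underside, z up
- stand: fixed draining stand: a pale wooden board 170 mm (its x) by 84 mm (its y), 12 mm thick, lying on the table, with a 25 mm wide yellow band across its +x end; fixed on its middle is a grey cell tray, 100 mm along x by 60 mm along y by 30 mm high, whose rim is 42 mm above the table. Origin at the centre of the board's underside, x pointing to the yellow end
- dial_tray: fixed shallow blue tray, 88 mm (its x) by 172 mm (its y), 16 mm high, walls and floor 4 mm; one wall across the middle makes two square bays, each about 80 by 80 mm inside, centred at y = +42 mm and y = -42 mm; origin at the centre of its underside
- pot_tray: fixed square dark wooden tray, 88 by 88 mm outside, 80 by 80 mm inside, 25 mm high, floor 4 mm thick; origin at the centre of its underside
- bottle: loose amber glass bottle with a white cap standing upright among the things, 44 mm across, 75 mm high; to be left alone; origin at the centre of its underside
There are look-alikes about, which are no part of the job. What is shaped like the black_tray but purple is not meant.

How it is judged:
At the end, for the whole second after the job is handed in: Green tray on the grey, 20 mm towards the yellow end; black on it, in line with the grey: each within 8 mm both ways, level, square within 0.15 rad. One dial flat in each blue bay, within 14 mm of its centre each way. Pot upright on the wooden tray's floor. All at rest (x of green_tray in the frame of stand between 0.012 and 0.028 m and y of green_tray in the frame of stand between -0.008 and 0.008 m and z of green_tray in the frame of stand between 0.037 and 0.047 m and angle between the x axis of each of green_tray, black_tray and the x axis of stand, either way round below 0.15 rad and angle between each of green_tray, black_tray, green_dial, orange_dial's own z axis and vertical below 0.08 rad and linear speed of each of green_tray, black_tray, green_dial, orange_dial, pot below 0.02 m/s and x of black_tray in the frame of stand between -0.008 and 0.008 m and y of black_tray in the frame of stand between -0.008 and 0.008 m and z of black_tray in the frame of stand between 0.067 and 0.077 m and x of green_dial in the frame of dial_tray between -0.014 and 0.014 m and z of green_dial in the frame of dial_tray between 0 and 0.008 m and x of orange_dial in the frame of dial_tray between -0.014 and 0.014 m and z of orange_dial in the frame of dial_tray between 0 and 0.008 m and ((y of green_dial in the frame of dial_tray between 0.028 and 0.056 m and y of orange_dial in the frame of dial_tray between -0.056 and -0.028 m) or (y of green_dial in the frame of dial_tray between -0.056 and -0.028 m and y of orange_dial in the frame of dial_tray between 0.028 and 0.056 m)) and x of pot in the frame of pot_tray between -0.024 and 0.024 m and y of pot in the frame of pot_tray between -0.024 and 0.024 m and z of pot in the frame of pot_tray between 0 and 0.008 m and angle between pot's own z axis and vertical below 0.1 rad); the robot touches nothing.
It fails at once if the amber bottle is shoved more than 25 mm or knocked over (distance of bottle from where it was at the start of the episode above 0.025 m or angle between bottle's own z axis and vertical above 0.5 rad).
It also fails if it takes over 115 s, if anything falls off the work surface, if the arm or the gripper's body presses on something with over 40 N, if the wrist force passes 120 N, or if a joint passes its speed limit or range.

ROBOT

A 6-joint arm with a two-finger parallel gripper is mounted at the origin on the work surface. World frame = base frame: x ahead of the robot, y to its left, z up, the work surface at z = 0. Lengths are in m, angles in rad, forces in N, time in s.
With the tool pointing down it reaches from about 0.275 to 0.825 m from the base axis. Payload 4.9 kg.
Tool frame: the origin (TCP) lies at the centre of the arm's flange, where the gripper is bolted on; the fingertips stand 173 mm ahead of it and the grasp point (between the pads) lies 155 mm ahead of it (tip_extent is the distance from the TCP to the fingertips, in m); z points along the fingers, y is the line along which they close (so a half turn about z gives the same grasp; the last joint's range is limited). The gripper opens to 85 mm and grips with 20 to 120 N. Pads are 22 mm wide; open, the fingers measure 114 mm over their backs; the gripper's body (76 mm by 85 mm) begins 54 mm behind the grasp point. The pads swing forward as they close: fully open they stand 13 mm farther back than shut.
Start: joints at [0.976, 0.326, -0.193, 1.052, 0, 1.437], TCP at [0.245, 0.493, 0.405] pointing down, gripper open.
Joint ranges: [-2.65, 2.65], [-0.97, 1.79], [-1.3, 1.35], [-1.93, 2.1], [-1.47, 1.37], [-3.14, 3.14]. Speed limits (rad/s): [2.57, 2.57, 3.14, 3.14, 3.14, 3.14].

INTERFACE

Orientations are given as a rotation vector (axis times angle).
In Python, from cell import observe, get_image, close_job, tip_extent gives the robot as it stands. The module is installed in compiled form; this text tells all that it offers.
- The arm moves only by the tool jog_arm, never from a script. Its argument "targets" is one flat list of numbers, 7 for each row, row after row: the shift along the tool's x, y, z in shares of 1 m (1.0 is 1 m), then the turn, a rotation vector about the tool's x, y, z in parts of the range, where 1.0 means pi rad, then the closure, from 0 (fully open) to 1 (shut). A call has exactly 10 rows; each row is the pose to reach, as a shift and turn from the pose commanded when the call began, along the tool's axes at that moment; what a row does not reach only later rows make up. A row lasts 1/8 s, in which the tool goes at most 62.5 mm and 10.7 degrees, less where a joint would pass 70% of its speed; a pose out of reach is approached as far as the arm can. No shift or turn number may pass 1 either way. A call with a gripper value outside its range is refused whole. The fingers move at their own pace and stop on an object; the grip force is fixed at half the most. Time passes only in rows, so rows that repeat a pose let the fingers close, or fill a call up. It gives the time, the measured TCP pose, the force, the opening and the grip force at its end, in the units of the state.
- observe(): the state, without advancing time (a new reading comes with each control period).
- get_image(name): name is "side" or "top" or "wrist"; returns a dict with "color" (420x560x3 uint8, red, green, blue), "depth" (420x560 float32, m along the optical axis (not along the pixel's ray), 0 where there is no reading), "vertical_fov" (degrees; the focal length in pixels is half the picture's height over the tangent of half this angle, whatever the lens; pixels are square), "cx", "cy" (the principal point, pixels), "R" (3x3) and "t" (3): a world point X has camera coordinates R X + t. Camera axes: x right, y down, z forward; pixel columns grow to the right and rows downward; lengths in m; the calibration is good to about 2 mm. A picture is of the moment at which its call begins.
- close_job(): hands the job in; it is judged then, once.
The state is a dict: "time": time; "joint_positions": joint angles; "joint_velocities": joint speeds; "effort": joint torques, N m; "ee_pos": TCP position; "tcp_rot": TCP orientation; "contact_force": force on the tool from outside, world axes, zero at the start; "ft_torque": the same for the moment, N m; "width": finger opening in m; "finger_force": force on a finger pad.
Only numpy, scipy, OpenCV 4.12 (cv2) and the standard library are available. Lean on these libraries where they do the work, as an engineer would, in place of code of your own. Each camera call takes 0.05 s, during which the arm holds its last target. There are 200 camera calls.

## Working session

There is one attempt and no reset: what is moved stays moved. The work goes in short steps, Python scripts to look and compute and a tool call to move; the robot and the scene stay as the last step left them, time stands still between calls to the robot, and variables do not carry over. Pictures are saved under pics/ and viewed, at most 14 in all, crops included, and the job is handed in when it is done.

Besides the shell and the picture viewer there is one more tool, called after "Emit:" as name(argument=value, ...) on one line, values as JSON. jog_arm: Moves the arm, as the interface text tells. Its arguments: {"type":"object","properties":{"targets":{"type":"array","items":{"type":"number"}}},"required":["targets"]}

```bash
mkdir -p pics; ls
cat > h.py <<'E'
import numpy as np, cv2
from cell import observe, get_image
def cam(n):
    c=get_image(n); H=c["color"].shape[0]
    c["f"]=H/2/np.tan(np.radians(c["vertical_fov"])/2); c["R"]=np.array(c["R"]); c["t"]=np.array(c["t"]); return c
def pts(c):
    d=c["depth"]; v,u=np.mgrid[:d.shape[0],:d.shape[1]]
    P=np.stack([(u-c["cx"])/c["f"]*d,(v-c["cy"])/c["f"]*d,d],-1)
    W=(P-c["t"])@c["R"]; W[d==0]=np.nan; return W
def ray(c,u,v,z):
    r=np.array([(u-c["cx"])/c["f"],(v-c["cy"])/c["f"],1])@c["R"]; o=-c["R"].T@c["t"]
    return o+r*(z-o[2])/r[2]
def save(n,im): cv2.imwrite("pics/"+n,im[...,::-1])
E
python3 - <<'E'
from h import *
import pickle
s=observe();print({k:np.round(v,3).tolist() for k,v in s.items()})
for n in("side","top","wrist"):
    c=cam(n);save(n+"0.png",c["color"]);print(n,c["f"],-c["R"].T@c["t"],c["R"].round(3).tolist())
    pickle.dump(c,open(n+".pkl","wb"))
E
```

```text
pics
{'time': 0.0, 'joint_positions': [0.976, 0.327, -0.194, 1.052, 0.0, 1.437], 'joint_velocities': [0.0, -0.001, -0.001, -0.001, 0.001, -0.002], 'effort': [0.0, -44.339, 26.245, 0.015, -0.0, 0.0], 'ee_pos': [0.244, 0.492, 0.404], 'tcp_rot': [-0.717, -3.058, 0.003], 'contact_force': [-0.261, 0.423, -0.56], 'ft_torque': [-0.035, 0.006, -0.048], 'finger_force': 0.0, 'width': 0.085}
side 498.8484768978743 [ 0.31608708 -0.92653256  1.10715856] [[0.992, -0.126, 0.012], [-0.087, -0.745, -0.661], [0.092, 0.655, -0.75]]
top 381.3456204878713 [0.35213111 0.00541151 1.11407972] [[-0.019, -1.0, 0.009], [-0.997, 0.018, -0.074], [0.074, -0.011, -0.997]]
wrist 375.4765744056155 [0.18353713 0.52335188 0.37241217] [[0.444, 0.896, -0.001], [0.863, -0.427, 0.27], [0.242, -0.121, -0.963]]
```

View pics/top0.png

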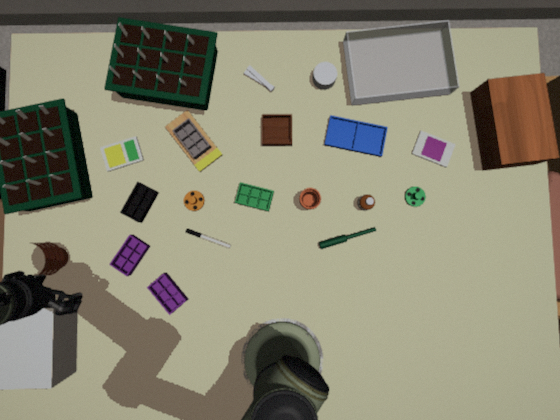

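View pics/side0.png

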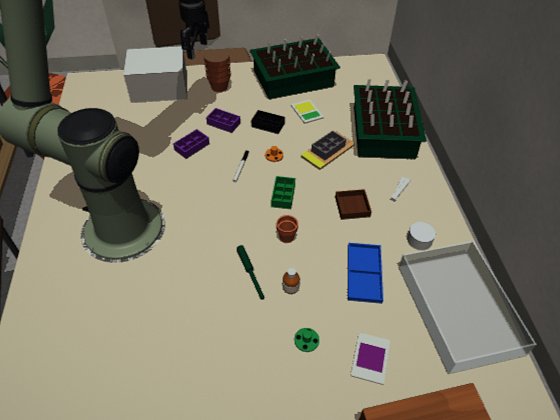

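Top view: black tray (140,202), orange dial (194,201), green tray (254,197), pot (310,198, upright), bottle (367,202), green dial (415,197), stand (193,141, yellow end at lower right), pot tray (277,130), blue tray (355,136); the purple trays are decoys. The side view agrees.

```bash
cat > m.py <<'E'
from h import *
import pickle
c=pickle.load(open("top.pkl","rb")); W=pts(c); hsv=cv2.cvtColor(c["color"],cv2.COLOR_RGB2HSV)
R={"black":(140,202,26),"orange":(194,201,16),"green":(254,197,24),"pot":(310,198,15),"bottle":(367,202,13),"gdial":(415,197,15),"stand":(193,141,36),"pottray":(277,130,22),"blue":(355,136,38)}
tab=W[225:235,280:300,2];print("table z",np.nanmean(tab),np.nanstd(tab))
for n,(u,v,r) in R.items():
    sl=np.s_[v-r:v+r+1,u-r:u+r+1]; w=W[sl].reshape(-1,3)
    ok=w[:,2]>0.005; z=w[ok,2]
    top=np.percentile(z,97); 
    for name,m in (("all",ok),("top",w[:,2]>top-0.007)):
        p=(w[m,:2]*1000).astype(np.float32); b=cv2.minAreaRect(p)
        print(n,name,m.sum(),"ztop %.3f"%top,"mean",p.mean(0).round(1),"rect c",np.round(b[0],1),"sz",np.round(b[1],1),"ang",round(b[2],1))
E
python3 m.py
```

```text
table z 0.0009695155556556062 0.0020532708824076065
black all 746 ztop 0.033 mean [452.2 406.1] rect c [453.7 404.4] sz [149.9 151.8] ang 89.0
black top 205 ztop 0.033 mean [453.1 404.8] rect c [453.9 404.7] sz [ 62.2 100.4] ang 61.2
orange all 340 ztop 0.037 mean [455.9 249.6] rect c [455.  248.8] sz [92.1 90.7] ang 88.9
orange top 44 ztop 0.037 mean [456.3 251. ] rect c [456.5 250.6] sz [20.  17.6] ang 88.9
green all 528 ztop 0.033 mean [464.7  75.1] rect c [462.3  76.3] sz [137.6 140.9] ang 89.1
green top 162 ztop 0.033 mean [464.6  73.8] rect c [463.6  74.6] sz [100.4  60.2] ang 74.7
pot all 341 ztop 0.065 mean [454.4 -84. ] rect c [456.7 -76.4] sz [70.7 71.4] ang 5.4
pot top 95 ztop 0.065 mean [452.6 -82. ] rect c [451.7 -81.9] sz [58.9 57.4] ang 43.9
bottle all 238 ztop 0.077 mean [ 439.2 -240.2] rect c [ 448.9 -253.2] sz [73.2 61.6] ang 89.0
bottle top 49 ztop 0.077 mean [ 441.  -244.8] rect c [ 441.1 -244.4] sz [19.3 19.4] ang 44.9
gdial all 323 ztop 0.035 mean [ 456.7 -392.7] rect c [ 451.7 -392.9] sz [68.8 97.3] ang 12.9
gdial top 49 ztop 0.035 mean [ 457.9 -394.1] rect c [ 458.1 -394.8] sz [21.  20.5] ang 86.5
stand all 1819 ztop 0.043 mean [635.5 249.2] rect c [632.3 251.2] sz [219.1 205.1] ang 1.3
stand top 198 ztop 0.043 mean [638.  248.9] rect c [657.  231.9] sz [113.8 120.7] ang 37.7
pottray all 565 ztop 0.029 mean [661.    6.3] rect c [663.2   5.8] sz [129.2 126.2] ang 0.9
pottray top 196 ztop 0.029 mean [658.3   4.1] rect c [659.    6.8] sz [87.6 87.6] ang 89.2
blue all 1194 ztop 0.039 mean [ 655.  -231.8] rect c [ 640.7 -229.8] sz [220.1 222.4] ang 88.4
blue top 57 ztop 0.039 mean [ 737.  -244.1] rect c [ 739.9 -254.1] sz [ 8.1 74.6] ang 4.1
```

```bash
cat > m2.py <<'E'
from h import *
import pickle
def rep(n,p):
    p=(p[:,:2]*1000).astype(np.float32); b=cv2.minAreaRect(p); print(n,len(p),"mean",p.mean(0).round(1),"rect",np.round(b[0],1),np.round(b[1],1),round(b[2],1))
for cn,boxes in (("top",{"stand":(150,230,100,180),"blue":(310,400,105,170),"pt":(255,300,105,155)}),("side",{"stand":(290,365,120,175),"blue":(335,395,235,310),"pt":(325,380,185,225)})):
    c=pickle.load(open(cn+".pkl","rb")); W=pts(c); hsv=cv2.cvtColor(c["color"],cv2.COLOR_RGB2HSV).astype(int)
    H,S,V=hsv[...,0],hsv[...,1],hsv[...,2]
    def box(k):
        a=boxes[k]; m=np.zeros(H.shape,bool); m[a[2]:a[3],a[0]:a[1]]=1; return m&np.isfinite(W[...,2])
    def big(m):
        n,l,s,_=cv2.connectedComponentsWithStats(m.astype(np.uint8)); return l==1+np.argmax(s[1:,4])
    print(cn)
    bl=big(box("blue")&(H>100)&(H<130)&(S>120))
    rep("blue all",W[bl]); rep("blue rim",W[bl&(W[...,2]>0.011)])
    sr=box("stand")&(W[...,2]>0.035)&(np.hypot(W[...,0]-.637,W[...,1]-.250)<.066)
    rep("grey rim",W[sr])
    y=big(box("stand")&(H>25)&(H<33)&(S>200)); print(hsv[165,208] if cn=="top" else hsv[157,315])
    rep("yellow",W[y]); rep("pottray rim",W[box("pt")&(W[...,2]>.018)])
E
python3 m2.py
```

```text
top
blue all 1721 mean [ 639.1 -227.9] rect [ 637.9 -228. ] [174.2  87.5] 77.5
blue rim 270 mean [ 631.7 -231.3] rect [ 638.2 -226.4] [171.   87.4] 77.5
grey rim 209 mean [632.2 251.8] rect [633.7 251.9] [101.8  59.9] 36.9Traceback (most recent call last):
  File "m2.py", line 17, in <module>
    y=big(box("stand")&(H>25)&(H<33)&(S>200)); print(hsv[165,208] if cn=="top" else hsv[157,315])
  File "m2.py", line 11, in big
    n,l,s,_=cv2.connectedComponentsWithStats(m.astype(np.uint8)); return l==1+np.argmax(s[1:,4])
                                                                              ~~~~~~~~~^^^^^^^^^
    return _wrapfunc(a, 'argmax', axis=axis, out=out, **kwds)
    return bound(*args, **kwds)
ValueError: attempt to get argmax of an empty sequence
```

```bash
sed -i 's/(H>25)&(H<33)&(S>200)); print(.*$/(H>24)\&(H<36)\&(S>185))/' m2.py; python3 m2.py
cat > go.py <<'E'
# usage: go.py x y z_tcp [closing-axis angle deg]  -> tool-frame shift mm and turn about tool z
import sys
from h import *
from scipy.spatial.transform import Rotation as Ro
s=observe(); R=Ro.from_rotvec(s["tcp_rot"]).as_matrix(); a=list(map(float,sys.argv[1:]))
print("pos",np.round(s["ee_pos"],4),"j",np.round(s["joint_positions"],2),"tilt",np.round(R[:2,2],3))
print("shift",(R.T@(np.array(a[:3])/1000-s["ee_pos"])*1000).round(1))
yaw=np.degrees(np.arctan2(R[1,1],R[0,1]))
if len(a)>3:
    d=[-((a[3]-yaw+k+180)%360-180) for k in(0,180)]
    print("yaw",yaw.round(1),"turn rad",[(round(np.radians(x),3),"j6->",round(s["joint_positions"][5]+np.radians(x)+np.arctan2(a[1],a[0])-s["joint_positions"][0],2)) for x in d])
E
python3 go.py 456 250 250 63.6; python3 go.py 464 75 175 164.7; tail -1 m2.py
```

```text
top
blue all 1721 mean [ 639.1 -227.9] rect [ 637.9 -228. ] [174.2  87.5] 77.5
blue rim 270 mean [ 631.7 -231.3] rect [ 638.2 -226.4] [171.   87.4] 77.5
grey rim 209 mean [632.2 251.8] rect [633.7 251.9] [101.8  59.9] 36.9
pos [0.2444 0.4925 0.4041] j [ 0.98  0.33 -0.19  1.05  0.    1.44] tilt [-0.001 -0.001]
shift [-297.3 -122.9  154.2]
yaw 63.6 turn rad [(np.float64(-0.0), 'j6->', np.float64(0.96)), (np.float64(3.142), 'j6->', np.float64(4.1))]
pos [0.2444 0.4925 0.4041] j [ 0.98  0.33 -0.19  1.05  0.    1.44] tilt [-0.001 -0.001]
shift [-382.3 -276.   229.4]
yaw 63.6 turn rad [(np.float64(-1.765), 'j6->', np.float64(-1.14)), (np.float64(1.377), 'j6->', np.float64(2.0))]
    rep("yellow",W[y]); rep("pottray rim",W[box("pt")&(W[...,2]>.018)])Traceback (most recent call last):
  File "m2.py", line 17, in <module>
    y=big(box("stand")&(H>24)&(H<36)&(S>185))
  File "m2.py", line 11, in big
    n,l,s,_=cv2.connectedComponentsWithStats(m.astype(np.uint8)); return l==1+np.argmax(s[1:,4])
                                                                              ~~~~~~~~~^^^^^^^^^
    return _wrapfunc(a, 'argmax', axis=axis, out=out, **kwds)
    return bound(*args, **kwds)
ValueError: attempt to get argmax of an empty sequence
```

Drop the yellow measurement (direction is plain from the image) and cross-check with the side camera.

```bash
sed -i '/y=big/d; s/rep("yellow",W\[y\]); //' m2.py; python3 m2.py
python3 - <<'E'
from h import *
import pickle
c=pickle.load(open("side.pkl","rb"));W=pts(c)
for n,x,y,r,z0,z1 in (("green",464,75,.062,.024,.04),("black",453,405,.062,.024,.04),("orange",456,251,.03,.027,.045),("gdial",458,-394,.03,.027,.045),("pot",452,-82,.04,.055,.075),("bottle",441,-245,.03,.068,.09)):
    m=(np.hypot(W[...,0]-x/1e3,W[...,1]-y/1e3)<r)&(W[...,2]>z0)&(W[...,2]<z1)
    p=(W[m]*1000); b=cv2.minAreaRect(p[:,:2].astype(np.float32)); print(n,m.sum(),p.mean(0).round(1),np.round(b[0],1),np.round(b[1],1),round(b[2],1))
E
```

```text
top
blue all 1721 mean [ 639.1 -227.9] rect [ 637.9 -228. ] [174.2  87.5] 77.5
blue rim 270 mean [ 631.7 -231.3] rect [ 638.2 -226.4] [171.   87.4] 77.5
grey rim 209 mean [632.2 251.8] rect [633.7 251.9] [101.8  59.9] 36.9
pottray rim 215 mean [660.5   4.2] rect [659.4   6.7] [87.6 88.4] 89.3
side
blue all 1932 mean [ 641.6 -230.8] rect [ 642.9 -226.2] [187.7  90.6] 77.3
blue rim 342 mean [ 645.2 -233.7] rect [ 640.  -230.7] [177.6  87.4] 77.2
grey rim 167 mean [634.4 246.2] rect [633.9 247.1] [108.9  66. ] 37.0
pottray rim 208 mean [659.5  -1.2] rect [659.3   1.4] [95.  89.3] 89.6
green 149 [463.4  67.6  28.2] [463.1  70.3] [105.6  60.3] 74.5
black 132 [452.8 400.6  27.3] [453.9 400.1] [ 67.1 101.9] 63.2
orange 33 [456.2 245.4  30.9] [455.3 245.7] [28.9 19.1] 83.0
gdial 70 [ 457.6 -400.4   32.4] [ 458.  -399.9] [18.9 19.1] 38.7
pot 122 [452.7 -88.8  60.1] [452.8 -87. ] [65.3 56.7] 83.1
bottle 60 [ 440.5 -251.6   73.4] [ 440.9 -250.9] [19.6 20.8] 67.0
```

The manual's scale: shifts go in shares of 1 m and turns go in shares of pi rad. Converting my numbers, -297 mm / 1000 = -0.297, -122 mm / 1000 = -0.122, -0.24 rad / 3.1416 = -0.0764.

Emit:
jog_arm(targets=[-0.297, -0.122, 0.124, 0, 0, -0.0764, 0, -0.297, -0.122, 0.124, 0, 0, -0.0764, 0, -0.297, -0.122, 0.124, 0, 0, -0.0764, 0, -0.297, -0.122, 0.124, 0, 0, -0.0764, 0, -0.297, -0.122, 0.124, 0, 0, -0.0764, 0, -0.297, -0.122, 0.124, 0, 0, -0.0764, 0, -0.297, -0.122, 0.124, 0, 0, -0.0764, 0, -0.297, -0.122, 0.124, 0, 0, -0.0764, 0, -0.297, -0.122, 0.124, 0, 0, -0.0764, 0, -0.297, -0.122, 0.124, 0, 0, -0.0764, 0])

```text
time: 1.4
ee_pos: [0.4558, 0.2522, 0.2811]
tcp_rot: [0.343, 3.122, 0.001]
contact_force: [-0.3, 0.2, 0.5]
width: 0.085
finger_force: 0.0
```

```bash
cat > w.py <<'E'
import sys
from h import *
c=cam("wrist"); W=pts(c); save(sys.argv[1],c["color"])
x,y,r,z0,z1=map(float,sys.argv[2:7])
m=(np.hypot(W[...,0]-x/1e3,W[...,1]-y/1e3)<r/1e3)&(W[...,2]>z0/1e3)&(W[...,2]<z1/1e3)
p=(W[m]*1000); v,u=np.nonzero(m); b=cv2.minAreaRect(p[:,:2].astype(np.float32))
print(m.sum(),"px",u.mean().round(),v.mean().round(),p.mean(0).round(1),np.round(b[0],1),np.round(b[1],1),round(b[2],1))
E
python3 w.py w1.png 456 249 40 28 42; python3 go.py 456 249 184 77.5
```

```text
981 px 274.0 220.0 [457.9 249.5  33. ] [458.5 249.4] [21.1 21.1] 40.7
pos [0.4559 0.2521 0.2811] j [ 0.36  0.39 -0.44  0.73  0.    0.58] tilt [0.001 0.   ]
shift [-0.7 -3.  97.1]
yaw 77.4 turn rad [(np.float64(-0.001), 'j6->', np.float64(0.72)), (np.float64(3.141), 'j6->', np.float64(3.86))]
```

View pics/w1.png

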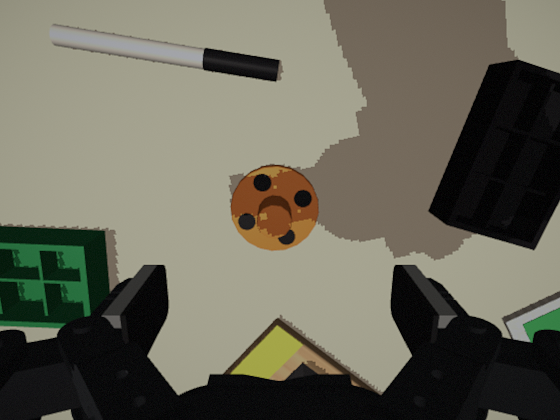

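The wrist view shows the orange dial's knob at (274,220), centred between the fingers, at (458,249.5) with a 21 mm knob, as expected. I'll use (457,249.5).

Converted, 97 mm / 1000 = 0.097, -2.3 mm / 1000 = -0.0023.

Emit:
jog_arm(targets=[-0.0016, -0.0023, 0.05, 0, 0, 0, 0, -0.0016, -0.0023, 0.09, 0, 0, 0, 0, -0.0016, -0.0023, 0.097, 0, 0, 0, 0, -0.0016, -0.0023, 0.097, 0, 0, 0, 0.3, -0.0016, -0.0023, 0.097, 0, 0, 0, 1, -0.0016, -0.0023, 0.097, 0, 0, 0, 1, -0.0016, -0.0023, 0.097, 0, 0, 0, 1, -0.0016, -0.0023, 0.097, 0, 0, 0, 1, -0.0016, -0.0023, 0.097, 0, 0, 0, 1, -0.0016, -0.0023, 0.097, 0, 0, 0, 1])

```text
time: 2.7
ee_pos: [0.458, 0.249, 0.185]
tcp_rot: [0.346, 3.121, 0.002]
contact_force: [-0.8, -0.6, 6.3]
width: 0.0199
finger_force: 58.4
```

```bash
python3 go.py 648 -188 290 77.5
```

```text
pos [0.458 0.249 0.185] j [ 0.36  0.53 -0.53  0.51  0.    0.58] tilt [0.002 0.001]
shift [-281.3 -384.6 -104.9]
yaw 77.4 turn rad [(np.float64(-0.003), 'j6->', np.float64(-0.06)), (np.float64(3.139), 'j6->', np.float64(3.08))]
```

Converted, -384 mm / 1000 = -0.384, -281 mm / 1000 = -0.281.

Emit:
jog_arm(targets=[0, 0, -0.05, 0, 0, 0, 1, 0, 0, -0.1, 0, 0, 0, 1, -0.281, -0.384, -0.105, 0, 0, 0, 1, -0.281, -0.384, -0.105, 0, 0, 0, 1, -0.281, -0.384, -0.105, 0, 0, 0, 1, -0.281, -0.384, -0.105, 0, 0, 0, 1, -0.281, -0.384, -0.105, 0, 0, 0, 1, -0.281, -0.384, -0.105, 0, 0, 0, 1, -0.281, -0.384, -0.105, 0, 0, 0, 1, -0.281, -0.384, -0.105, 0, 0, 0, 1])

```text
time: 3.95
ee_pos: [0.6481, -0.1907, 0.2891]
tcp_rot: [0.35, 3.121, -0.001]
contact_force: [-0.5, 1.0, 0.2]
width: 0.0201
finger_force: 58.8
```

```bash
python3 go.py 648 -188 191 77.5; python3 w.py w2.png 639 -229 96 11 25
```

```text
pos [ 0.6481 -0.1907  0.2891] j [-0.4   0.64  0.02  0.94 -0.   -0.17] tilt [ 0.001 -0.001]
shift [ 0.9  2.6 98.1]
yaw 77.2 turn rad [(np.float64(-0.005), 'j6->', np.float64(-0.06)), (np.float64(3.137), 'j6->', np.float64(3.08))]
4854 px 201.0 187.0 [ 626.5 -238.5   14.7] [ 641.8 -228.1] [172.7  88.5] 77.3
```

View pics/w2.png

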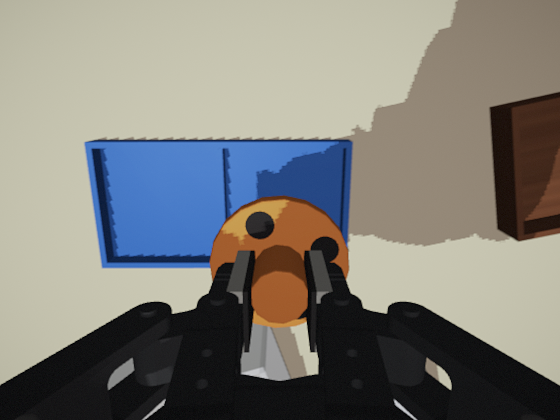

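The wrist view shows the orange dial gripped squarely at (280,260), the blue tray's corners at (88,142) and (350,140), and its centre at (642,-228), in agreement.

Converted, 97 mm / 1000 = 0.097, 3.8 mm / 1000 = 0.0038.

Emit:
jog_arm(targets=[0.0002, 0.0038, 0.05, 0, 0, 0, 1, 0.0002, 0.0038, 0.085, 0, 0, 0, 1, 0.0002, 0.0038, 0.097, 0, 0, 0, 1, 0.0002, 0.0038, 0.097, 0, 0, 0, 1, 0.0002, 0.0038, 0.097, 0, 0, 0, 0.5, 0.0002, 0.0038, 0.097, 0, 0, 0, 0.5, 0.0002, 0.0038, 0.097, 0, 0, 0, 0.5, 0.0002, 0.0038, 0.06, 0, 0, 0, 0.5, 0.0002, 0.0038, 0, 0, 0, 0, 0.5, 0.0002, 0.0038, 0, 0, 0, 0, 0])

```text
time: 5.25
ee_pos: [0.6503, -0.1846, 0.295]
tcp_rot: [0.345, 3.112, -0.005]
contact_force: [0.6, 0.5, -0.4]
width: 0.0595
finger_force: 0.0
```

```bash
python3 go.py 458 -396 290 77.5
```

```text
pos [ 0.6503 -0.1846  0.295 ] j [-0.39  0.63  0.02  0.94  0.   -0.16] tilt [ 0.01  -0.004]
shift [ 141.4 -248.4    3.9]
yaw 77.4 turn rad [(np.float64(-0.003), 'j6->', np.float64(-0.49)), (np.float64(3.139), 'j6->', np.float64(2.65))]
```

Emit:
jog_arm(targets=[0.141, -0.246, 0, 0, 0, 0, 0, 0.141, -0.246, 0, 0, 0, 0, 0, 0.141, -0.246, 0, 0, 0, 0, 0, 0.141, -0.246, 0, 0, 0, 0, 0, 0.141, -0.246, 0, 0, 0, 0, 0, 0.141, -0.246, 0, 0, 0, 0, 0, 0.141, -0.246, 0, 0, 0, 0, 0, 0.141, -0.246, 0, 0, 0, 0, 0, 0.141, -0.246, 0, 0, 0, 0, 0, 0.141, -0.246, 0, 0, 0, 0, 0])

```text
time: 6.5
ee_pos: [0.4572, -0.3923, 0.2887]
tcp_rot: [-0.344, -3.123, -0.0]
contact_force: [0.5, 0.1, 0.1]
width: 0.0855
finger_force: 0.0
```

```bash
python3 w.py w3.png 458 -396 40 28 42; python3 go.py 458 -396 184 77.5
```

```text
918 px 271.0 217.0 [ 459.  -397.1   33.1] [ 459.7 -397.3] [21.2 20.9] 68.8
pos [ 0.4571 -0.3925  0.2887] j [-0.83  0.52 -0.21  0.84 -0.   -0.61] tilt [ 0. -0.]
shift [ -1.7  -3.2 104.7]
yaw 77.4 turn rad [(np.float64(-0.002), 'j6->', np.float64(-0.49)), (np.float64(3.14), 'j6->', np.float64(2.65))]
```

Converted, 105 mm / 1000 = 0.105, -3.8 mm / 1000 = -0.0038.

Emit:
jog_arm(targets=[-0.0029, -0.0038, 0.05, 0, 0, 0, 0, -0.0029, -0.0038, 0.095, 0, 0, 0, 0, -0.0029, -0.0038, 0.105, 0, 0, 0, 0, -0.0029, -0.0038, 0.105, 0, 0, 0, 0.3, -0.0029, -0.0038, 0.105, 0, 0, 0, 1, -0.0029, -0.0038, 0.105, 0, 0, 0, 1, -0.0029, -0.0038, 0.105, 0, 0, 0, 1, -0.0029, -0.0038, 0.105, 0, 0, 0, 1, -0.0029, -0.0038, 0.105, 0, 0, 0, 1, -0.0029, -0.0038, 0.105, 0, 0, 0, 1])

```text
time: 7.8
ee_pos: [0.4592, -0.3978, 0.1854]
tcp_rot: [0.346, 3.12, -0.003]
contact_force: [-0.4, 0.0, 6.1]
width: 0.02
finger_force: 58.4
```

```bash
python3 go.py 631 -269 290 77.5
```

```text
pos [ 0.4592 -0.3978  0.1854] j [-0.84  0.65 -0.29  0.63 -0.   -0.61] tilt [ 0.002 -0.002]
shift [-139.7  163.1 -104.6]
yaw 77.4 turn rad [(np.float64(-0.003), 'j6->', np.float64(-0.18)), (np.float64(3.139), 'j6->', np.float64(2.96))]
```

Converted, 163 mm / 1000 = 0.163, -140 mm / 1000 = -0.14.

Emit:
jog_arm(targets=[0, 0, -0.05, 0, 0, 0, 1, 0, 0, -0.1, 0, 0, 0, 1, -0.14, 0.163, -0.105, 0, 0, 0, 1, -0.14, 0.163, -0.105, 0, 0, 0, 1, -0.14, 0.163, -0.105, 0, 0, 0, 1, -0.14, 0.163, -0.105, 0, 0, 0, 1, -0.14, 0.163, -0.105, 0, 0, 0, 1, -0.14, 0.163, -0.105, 0, 0, 0, 1, -0.14, 0.163, -0.105, 0, 0, 0, 1, -0.14, 0.163, -0.105, 0, 0, 0, 1])

```text
time: 9.05
ee_pos: [0.6302, -0.2698, 0.2888]
tcp_rot: [-0.349, -3.122, 0.0]
contact_force: [1.0, -1.3, -0.4]
width: 0.0196
finger_force: 58.8
```

```bash
python3 go.py 631 -269 192 77.5
```

```text
pos [ 0.6302 -0.2698  0.2888] j [-0.51  0.66  0.05  0.96 -0.   -0.29] tilt [-0. -0.]
shift [-0.6  1.  96.8]
yaw 77.3 turn rad [(np.float64(-0.004), 'j6->', np.float64(-0.18)), (np.float64(3.137), 'j6->', np.float64(2.96))]
```

Converted, 97 mm / 1000 = 0.097, 85 mm / 1000 = 0.085.

Emit:
jog_arm(targets=[-0.0006, 0.001, 0.05, 0, 0, 0, 1, -0.0006, 0.001, 0.085, 0, 0, 0, 1, -0.0006, 0.001, 0.097, 0, 0, 0, 1, -0.0006, 0.001, 0.097, 0, 0, 0, 1, -0.0006, 0.001, 0.097, 0, 0, 0, 0.5, -0.0006, 0.001, 0.097, 0, 0, 0, 0.5, -0.0006, 0.001, 0.097, 0, 0, 0, 0.5, -0.0006, 0.001, 0.06, 0, 0, 0, 0.5, -0.0006, 0.001, 0, 0, 0, 0, 0.5, -0.0006, 0.001, 0, 0, 0, 0, 0])

```text
time: 10.3
ee_pos: [0.6338, -0.2691, 0.2951]
tcp_rot: [0.345, 3.112, -0.007]
contact_force: [0.6, -0.9, 0.4]
width: 0.0596
finger_force: 0.0
```

Run:
```python
from h import *
s=observe();x=(631,-269.);t=np.radians(77.5)
d=np.array([452.5,-83.5])-x
print(d@[-np.sin(t),np.cos(t)],d@[np.cos(t),np.sin(t)])
```

```text
214.4183856564262 142.46843823279627
```

Emit:
jog_arm(targets=[0.214, 0.142, -0.02, 0, 0, 0, 0, 0.214, 0.142, -0.02, 0, 0, 0, 0, 0.214, 0.142, -0.02, 0, 0, 0, 0, 0.214, 0.142, -0.02, 0, 0, 0, 0, 0.214, 0.142, -0.02, 0, 0, 0, 0, 0.214, 0.142, -0.02, 0, 0, 0, 0, 0.214, 0.142, -0.02, 0, 0, 0, 0, 0.214, 0.142, -0.02, 0, 0, 0, 0, 0.214, 0.142, -0.02, 0, 0, 0, 0, 0.214, 0.142, -0.02, 0, 0, 0, 0])

```text
time: 11.55
ee_pos: [0.4542, -0.0829, 0.3085]
tcp_rot: [-0.347, -3.122, -0.0]
contact_force: [1.0, -0.5, -0.3]
width: 0.0854
finger_force: 0.0
```

```bash
python3 w.py w4.png 452 -83 45 54 75; python3 go.py 452 -83 207 77.5
python3 - <<'E'
from h import *
c=cam("top");W=pts(c)
for n,x,y in(("A",649,-187),("B",631,-269)):
    m=(np.hypot(W[...,0]-x/1e3,W[...,1]-y/1e3)<.03)&(W[...,2]>.03);print(n,m.sum(),(W[m]*1000).mean(0).round(1))
E
```

```text
2322 px 275.0 217.0 [454.6 -84.7  60.2] [454.3 -84.4] [59.3 59. ] 10.2
pos [ 0.4542 -0.0828  0.3085] j [-0.34  0.26 -0.56  0.75 -0.   -0.12] tilt [-0.  0.]
shift [  2.   -0.7 101.5]
yaw 77.3 turn rad [(np.float64(-0.003), 'j6->', np.float64(0.04)), (np.float64(3.139), 'j6->', np.float64(3.18))]
A 48 [ 646.9 -180.    37.2]
B 49 [ 629.7 -264.6   37.9]
```

View pics/w4.png

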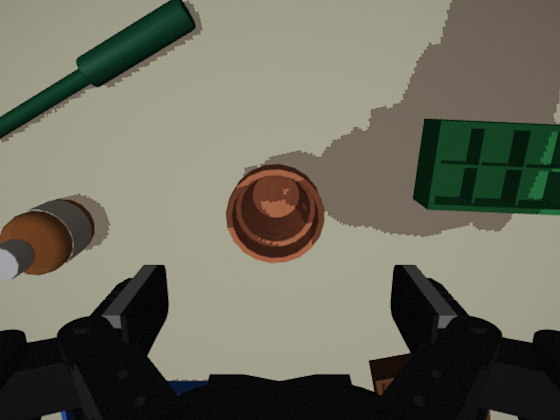

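The wrist view shows the pot standing upright with its mouth up at (275,213), centred at (454,-84), rim 59 mm. Both dials sit at the right height in their bays.

Converted, 101 mm / 1000 = 0.101, -1.2 mm / 1000 = -0.0012.

Emit:
jog_arm(targets=[-0.0002, -0.0012, 0.05, 0, 0, 0, 0, -0.0002, -0.0012, 0.092, 0, 0, 0, 0, -0.0002, -0.0012, 0.101, 0, 0, 0, 0, -0.0002, -0.0012, 0.101, 0, 0, 0, 0.2, -0.0002, -0.0012, 0.101, 0, 0, 0, 1, -0.0002, -0.0012, 0.101, 0, 0, 0, 1, -0.0002, -0.0012, 0.101, 0, 0, 0, 1, -0.0002, -0.0012, 0.101, 0, 0, 0, 1, -0.0002, -0.0012, 0.101, 0, 0, 0, 1, -0.0002, -0.0012, 0.101, 0, 0, 0, 1])

```text
time: 12.9
ee_pos: [0.4549, -0.0842, 0.2096]
tcp_rot: [0.346, 3.119, -0.002]
contact_force: [-0.9, -0.6, 6.6]
width: 0.0573
finger_force: 63.3
```

```bash
python3 go.py 660 4.5 310 77.5
```

```text
pos [ 0.4549 -0.0842  0.2096] j [-0.34  0.41 -0.66  0.49 -0.   -0.12] tilt [ 0.003 -0.001]
shift [-181.   131.4  -99.9]
yaw 77.4 turn rad [(np.float64(-0.003), 'j6->', np.float64(0.22)), (np.float64(3.139), 'j6->', np.float64(3.37))]
```

Converted, -181 mm / 1000 = -0.181, 131 mm / 1000 = 0.131.

Emit:
jog_arm(targets=[0, 0, -0.05, 0, 0, 0, 1, 0, 0, -0.09, 0, 0, 0, 1, -0.181, 0.131, -0.098, 0, 0, 0, 1, -0.181, 0.131, -0.098, 0, 0, 0, 1, -0.181, 0.131, -0.098, 0, 0, 0, 1, -0.181, 0.131, -0.098, 0, 0, 0, 1, -0.181, 0.131, -0.098, 0, 0, 0, 1, -0.181, 0.131, -0.098, 0, 0, 0, 1, -0.181, 0.131, -0.098, 0, 0, 0, 1, -0.181, 0.131, -0.098, 0, 0, 0, 1])

```text
time: 14.15
ee_pos: [0.6586, 0.0038, 0.3061]
tcp_rot: [-0.347, -3.122, 0.0]
contact_force: [-0.0, 0.0, -0.7]
width: 0.0571
finger_force: 64.4
```

```bash
python3 go.py 660 4.5 214 77.5
```

```text
pos [0.6586 0.0038 0.3061] j [-0.11  0.6  -0.02  0.95 -0.    0.12] tilt [-0. -0.]
shift [-1.2  1.  92.1]
yaw 77.3 turn rad [(np.float64(-0.003), 'j6->', np.float64(0.22)), (np.float64(3.138), 'j6->', np.float64(3.37))]
```

Emit:
jog_arm(targets=[-0.0012, 0.001, 0.04, 0, 0, 0, 1, -0.0012, 0.001, 0.075, 0, 0, 0, 1, -0.0012, 0.001, 0.088, 0, 0, 0, 1, -0.0012, 0.001, 0.092, 0, 0, 0, 1, -0.0012, 0.001, 0.092, 0, 0, 0, 0.2, -0.0012, 0.001, 0.092, 0, 0, 0, 0, -0.0012, 0.001, 0.092, 0, 0, 0, 0, -0.0012, 0.001, 0.06, 0, 0, 0, 0, -0.0012, 0.001, 0, 0, 0, 0, 0, -0.0012, 0.001, -0.01, 0, 0, 0, 0])

```text
time: 15.4
ee_pos: [0.6624, 0.005, 0.3212]
tcp_rot: [0.345, 3.114, 0.0]
contact_force: [0.0, -0.4, -0.2]
width: 0.0855
finger_force: 0.0
```

```bash
python3 go.py 463.5 73 290 164.7
```

```text
pos [0.6624 0.005  0.3212] j [-0.1   0.59  0.01  0.98  0.    0.12] tilt [ 0.009 -0.001]
shift [209.3  22.8  29.4]
yaw 77.4 turn rad [(np.float64(-1.524), 'j6->', np.float64(-1.15)), (np.float64(1.617), 'j6->', np.float64(1.99))]
```

Converted, 207 mm / 1000 = 0.207, 24 mm / 1000 = 0.024, -1.524 rad / 3.1416 = -0.4851.

Emit:
jog_arm(targets=[0.207, 0.022, 0.024, 0, 0, -0.4851, 0, 0.207, 0.022, 0.024, 0, 0, -0.4851, 0, 0.207, 0.022, 0.024, 0, 0, -0.4851, 0, 0.207, 0.022, 0.024, 0, 0, -0.4851, 0, 0.207, 0.022, 0.024, 0, 0, -0.4851, 0, 0.207, 0.022, 0.024, 0, 0, -0.4851, 0, 0.207, 0.022, 0.024, 0, 0, -0.4851, 0, 0.207, 0.022, 0.024, 0, 0, -0.4851, 0, 0.207, 0.022, 0.024, 0, 0, -0.4851, 0, 0.207, 0.022, 0.024, 0, 0, -0.4851, 0])

```text
time: 16.65
ee_pos: [0.4634, 0.0719, 0.2916]
tcp_rot: [1.902, -2.5, -0.0]
contact_force: [0.5, -0.4, -0.4]
width: 0.0853
finger_force: 0.0
```

```bash
python3 w.py w5.png 464 73 75 24 40; python3 go.py 464 73 175 164.7
```

```text
3436 px 278.0 206.0 [464.4  70.8  28.8] [465.   72.4] [100.2  60.3] 74.8
pos [0.4634 0.0719 0.2916] j [-0.    0.29 -0.56  0.72  0.   -1.3 ] tilt [-0.  0.]
shift [ -1.2  -0.3 116.6]
yaw 164.6 turn rad [(np.float64(-0.003), 'j6->', np.float64(-1.15)), (np.float64(3.139), 'j6->', np.float64(1.99))]
```

View pics/w5.png

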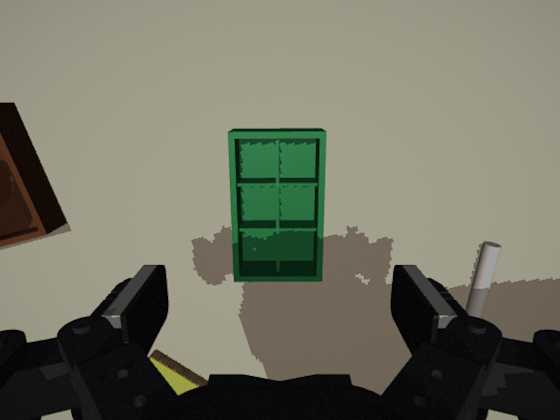

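The green tray is centred and square between the fingers at (278,206), centre (464.7,72.5), size 100×60.

Emit:
jog_arm(targets=[-0.0009, -0.0011, 0.055, 0, 0, 0, 0, -0.0009, -0.0011, 0.105, 0, 0, 0, 0, -0.0009, -0.0011, 0.117, 0, 0, 0, 0, -0.0009, -0.0011, 0.117, 0, 0, 0, 0.2, -0.0009, -0.0011, 0.117, 0, 0, 0, 1, -0.0009, -0.0011, 0.117, 0, 0, 0, 1, -0.0009, -0.0011, 0.117, 0, 0, 0, 1, -0.0009, -0.0011, 0.117, 0, 0, 0, 1, -0.0009, -0.0011, 0.117, 0, 0, 0, 1, -0.0009, -0.0011, 0.117, 0, 0, 0, 1])

```text
time: 17.95
ee_pos: [0.4658, 0.0725, 0.1762]
tcp_rot: [-1.904, 2.496, -0.003]
contact_force: [-0.4, -0.5, 7.2]
width: 0.0589
finger_force: 65.5
```

```bash
python3 go.py 618 238 330 126.9
```

```text
pos [0.4658 0.0725 0.1762] j [-0.    0.48 -0.67  0.42  0.   -1.31] tilt [0.003 0.   ]
shift [-200.  -103.5 -153.3]
yaw 164.7 turn rad [(np.float64(0.659), 'j6->', np.float64(-0.28)), (np.float64(-2.483), 'j6->', np.float64(-3.42))]
```

Converted, -200 mm / 1000 = -0.2, -153 mm / 1000 = -0.153, 0.659 rad / 3.1416 = 0.2098.

Emit:
jog_arm(targets=[0, 0, -0.06, 0, 0, 0, 1, 0, 0, -0.115, 0, 0, 0, 1, -0.2, -0.103, -0.153, 0, 0, 0.2098, 1, -0.2, -0.103, -0.153, 0, 0, 0.2098, 1, -0.2, -0.103, -0.153, 0, 0, 0.2098, 1, -0.2, -0.103, -0.153, 0, 0, 0.2098, 1, -0.2, -0.103, -0.153, 0, 0, 0.2098, 1, -0.2, -0.103, -0.153, 0, 0, 0.2098, 1, -0.2, -0.103, -0.153, 0, 0, 0.2098, 1, -0.2, -0.103, -0.153, 0, 0, 0.2098, 1])

```text
time: 19.2
ee_pos: [0.6166, 0.2373, 0.3279]
tcp_rot: [0.993, -2.98, 0.0]
contact_force: [0.4, -0.5, -0.8]
width: 0.0588
finger_force: 65.4
```

```bash
python3 w.py w6.png 634 250 66 35 50;  python3 go.py 618.5 238 250 126.9
```

```text
0 px nan nan [nan nan nan] [0. 0.] [0. 0.] 0.0
pos [0.6167 0.2374 0.3279] j [ 0.26  0.58  0.02  1.   -0.   -0.39] tilt [-0. -0.]
shift [-1.8 -0.6 77.9]
yaw 126.9 turn rad [(np.float64(-0.001), 'j6->', np.float64(-0.28)), (np.float64(3.141), 'j6->', np.float64(2.86))]w.py:7: RuntimeWarning: Mean of empty slice.
  print(m.sum(),"px",u.mean().round(),v.mean().round(),p.mean(0).round(1),np.round(b[0],1),np.round(b[1],1),round(b[2],1))
  ret = ret.dtype.type(ret / rcount)
  ret = um.true_divide(
```

View pics/w6.png

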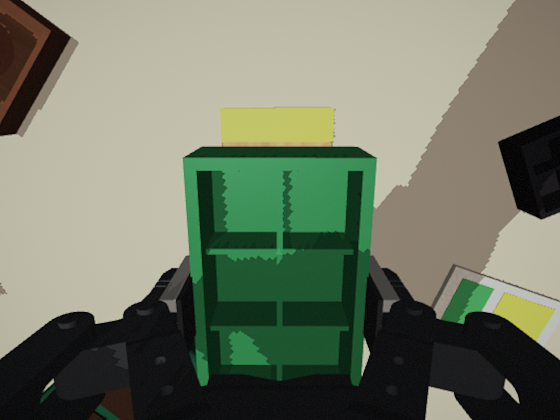

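The wrist view shows the green tray held square, with the yellow band beyond it: far edge from (222,107) to (334,107). I'll cast that edge onto the board's top plane.

Run:
```python
from h import *
c=cam("wrist");W=pts(c)
hsv=cv2.cvtColor(c["color"],cv2.COLOR_RGB2HSV).astype(int)
m=(hsv[...,0]>24)&(hsv[...,0]<36)&(hsv[...,1]>110)&(W[...,2]>.003)&(W[...,2]<.03); m[:80]=0;m[150:]=0;m[:,:200]=0;m[:,350:]=0
v,u=np.nonzero(m);print(len(u),u.min(),u.max(),v.min(),v.max(),"z",np.median(W[m][:,2]))
ks=[k for k in range(v.min()+3,v.max()-2)]; 
L=np.mean([u[v==k].min() for k in ks[:25]]);Rr=np.mean([u[v==k].max()+1 for k in ks[:25]]);vm=np.mean(ks[:25])
top=np.mean([v[u==k].min() for k in range(u.min()+8,u.max()-8)])
a=ray(c,L,vm,.012);b=ray(c,Rr,vm,.012);print("width",np.linalg.norm(a-b))
e=np.array([np.cos(np.radians(216.9)),np.sin(np.radians(216.9))]);n=np.array([-e[1],e[0]])
far=ray(c,(L+Rr)/2,top,.012)[:2]; mid=((a+b)/2)[:2]
ctr=n*(mid@n)+e*(far@e-.085);print("stand centre",ctr*1000,"green target",(ctr+.02*e)*1000)
l1=ray(c,u[v==ks[0]].min(),ks[0],.012);l2=ray(c,u[v==ks[24]].min(),ks[24],.012);print(len(ks))
f1=ray(c,u.min()+8,np.mean([v[u==k].min() for k in range(u.min()+4,u.min()+14)]),.012);f2=ray(c,u.max()-8,np.mean([v[u==k].min() for k in range(u.max()-14,u.max()-4)]),.012)
print("edge ang",np.degrees(np.arctan2(*(f2-f1)[[1,0]])))
```

```text
3727 221 333 108 141 z 0.011803036167327637
width 0.08302422204671338
stand centre [635.99867817 250.39496329] green target [620.004985   238.38655878]
28
edge ang 126.91422896409128
```

Converted, 108 mm / 1000 = 0.108, -2.8 mm / 1000 = -0.0028.

Emit:
jog_arm(targets=[-0.0028, -0.001, 0.04, 0, 0, 0, 1, -0.0028, -0.001, 0.08, 0, 0, 0, 1, -0.0028, -0.001, 0.098, 0, 0, 0, 1, -0.0028, -0.001, 0.104, 0, 0, 0, 1, -0.0028, -0.001, 0.108, 0, 0, 0, 1, -0.0028, -0.001, 0.108, 0, 0, 0, 1, -0.0028, -0.001, 0.108, 0, 0, 0, 0.6, -0.0028, -0.001, 0.108, 0, 0, 0, 0.1, -0.0028, -0.001, 0.108, 0, 0, 0, 0, -0.0028, -0.001, 0.108, 0, 0, 0, 0])

```text
time: 20.55
ee_pos: [0.6199, 0.239, 0.2199]
tcp_rot: [-0.994, 2.98, -0.0]
contact_force: [-0.7, 0.7, 0.6]
width: 0.0857
finger_force: 0.0
```

Converted, -120 mm / 1000 = -0.12, -60 mm / 1000 = -0.06.

Emit:
jog_arm(targets=[0, 0, -0.02, 0, 0, 0, 0, 0, 0, -0.06, 0, 0, 0, 0, 0, 0, -0.12, 0, 0, 0, 0, 0, 0, -0.12, 0, 0, 0, 0, 0, 0, -0.12, 0, 0, 0, 0, 0, 0, -0.12, 0, 0, 0, 0, 0, 0, -0.12, 0, 0, 0, 0, 0, 0, -0.12, 0, 0, 0, 0, 0, 0, -0.12, 0, 0, 0, 0, 0, 0, -0.12, 0, 0, 0, 0])

```text
time: 21.8
ee_pos: [0.6199, 0.239, 0.3396]
tcp_rot: [0.995, -2.98, 0.0]
contact_force: [0.2, -0.1, 0.0]
width: 0.0855
finger_force: 0.0
```

```bash
python3 w.py w7.png 620 238.4 75 64 80;  python3 go.py 453.5 403 290 61.5
```

```text
3559 px 279.0 203.0 [619.4 238.8  70.3] [620.1 239.4] [100.2  60.3] 36.8
pos [0.6199 0.239  0.3397] j [ 0.26  0.58  0.04  1.03 -0.   -0.39] tilt [-0. -0.]
shift [ 34.5 231.   49.7]
yaw 126.9 turn rad [(np.float64(1.142), 'j6->', np.float64(1.22)), (np.float64(-2.0), 'j6->', np.float64(-1.92))]
```

View pics/w7.png

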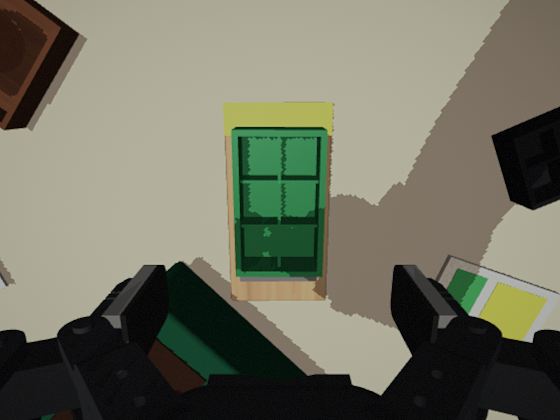

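The green tray is seated square on the grey one at (280,203), measured (620,239.3), 36.8°, rim at 70–72 mm. The board spans rows 103–300. On to the black tray.

Converted, 231 mm / 1000 = 0.231, 50 mm / 1000 = 0.05, 1.142 rad / 3.1416 = 0.3635.

Emit:
jog_arm(targets=[0.034, 0.231, 0.05, 0, 0, 0.3635, 0, 0.034, 0.231, 0.05, 0, 0, 0.3635, 0, 0.034, 0.231, 0.05, 0, 0, 0.3635, 0, 0.034, 0.231, 0.05, 0, 0, 0.3635, 0, 0.034, 0.231, 0.05, 0, 0, 0.3635, 0, 0.034, 0.231, 0.05, 0, 0, 0.3635, 0, 0.034, 0.231, 0.05, 0, 0, 0.3635, 0, 0.034, 0.231, 0.05, 0, 0, 0.3635, 0, 0.034, 0.231, 0.05, 0, 0, 0.3635, 0, 0.034, 0.231, 0.05, 0, 0, 0.3635, 0])

```text
time: 23.1
ee_pos: [0.4541, 0.4031, 0.2897]
tcp_rot: [-0.773, -3.045, -0.0]
contact_force: [0.8, -0.3, 0.2]
width: 0.0852
finger_force: 0.0
```

```bash
python3 w.py w8.png 453.5 403 75 24 40; python3 go.py 453.5 403 175 61.2
```

```text
3458 px 279.0 209.0 [454.9 403.6  28.9] [456.1 402.7] [ 60.3 100.8] 61.2
pos [0.4541 0.4031 0.2897] j [ 0.6   0.52 -0.2   0.85  0.    1.1 ] tilt [0. 0.]
shift [  0.5  -0.4 114.7]
yaw 61.5 turn rad [(np.float64(0.005), 'j6->', np.float64(1.23)), (np.float64(-3.136), 'j6->', np.float64(-1.91))]
```

View pics/w8.png

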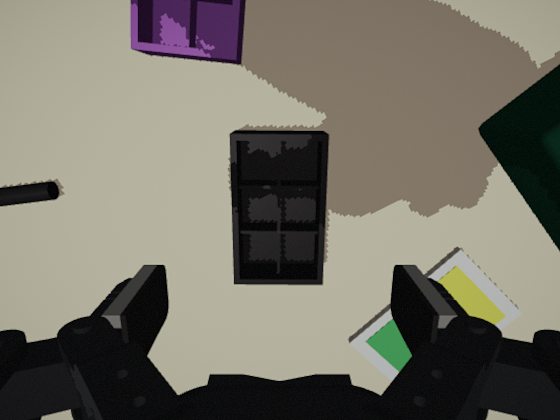

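The black tray is centred and square at (280,207), measured (455.5,403) at 61.2°; the purple look-alike is clear of the fingers.

Converted, 115 mm / 1000 = 0.115, -1.3 mm / 1000 = -0.0013, 0.005 rad / 3.1416 = 0.0016.

Emit:
jog_arm(targets=[-0.0013, 0.0005, 0.055, 0, 0, 0.0016, 0, -0.0013, 0.0005, 0.105, 0, 0, 0.0016, 0, -0.0013, 0.0005, 0.115, 0, 0, 0.0016, 0, -0.0013, 0.0005, 0.115, 0, 0, 0.0016, 0.2, -0.0013, 0.0005, 0.115, 0, 0, 0.0016, 1, -0.0013, 0.0005, 0.115, 0, 0, 0.0016, 1, -0.0013, 0.0005, 0.115, 0, 0, 0.0016, 1, -0.0013, 0.0005, 0.115, 0, 0, 0.0016, 1, -0.0013, 0.0005, 0.115, 0, 0, 0.0016, 1, -0.0013, 0.0005, 0.115, 0, 0, 0.0016, 1])

```text
time: 24.4
ee_pos: [0.4563, 0.4038, 0.1768]
tcp_rot: [0.781, 3.04, 0.004]
contact_force: [0.0, 0.5, 6.4]
width: 0.0584
finger_force: 67.1
```

```bash
python3 go.py 636 250.5 350 126.9
```

```text
pos [0.4563 0.4038 0.1768] j [ 0.6   0.66 -0.29  0.62 -0.    1.11] tilt [0.003 0.002]
shift [-231.6  -47.1 -173. ]
yaw 61.2 turn rad [(np.float64(-1.147), 'j6->', np.float64(-0.27)), (np.float64(1.995), 'j6->', np.float64(2.87))]
```

Converted, -231 mm / 1000 = -0.231, -173 mm / 1000 = -0.173, -1.147 rad / 3.1416 = -0.3651.

Emit:
jog_arm(targets=[0, 0, -0.06, 0, 0, 0, 1, 0, 0, -0.12, 0, 0, 0, 1, -0.06, -0.012, -0.173, 0, 0, -0.3651, 1, -0.231, -0.047, -0.173, 0, 0, -0.3651, 1, -0.231, -0.047, -0.173, 0, 0, -0.3651, 1, -0.231, -0.047, -0.173, 0, 0, -0.3651, 1, -0.231, -0.047, -0.173, 0, 0, -0.3651, 1, -0.231, -0.047, -0.173, 0, 0, -0.3651, 1, -0.231, -0.047, -0.173, 0, 0, -0.3651, 1, -0.231, -0.047, -0.173, 0, 0, -0.3651, 1])

```text
time: 25.65
ee_pos: [0.6349, 0.2508, 0.348]
tcp_rot: [-0.992, 2.981, -0.0]
contact_force: [0.0, -0.6, -0.2]
width: 0.0588
finger_force: 66.3
```

```bash
python3 go.py 636 250.5 250 126.9
python3 - <<'E'
from h import *
c=cam("wrist");save("w9.png",c["color"])
E
```

```text
pos [0.6349 0.2508 0.348 ] j [ 0.27  0.61  0.12  1.08 -0.   -0.37] tilt [0. 0.]
shift [-0.7 -0.9 98. ]
yaw 126.8 turn rad [(np.float64(-0.002), 'j6->', np.float64(-0.27)), (np.float64(3.14), 'j6->', np.float64(2.87))]
```

Converted, 98 mm / 1000 = 0.098, 94 mm / 1000 = 0.094.

Emit:
jog_arm(targets=[-0.0007, -0.0009, 0.035, 0, 0, 0, 1, -0.0007, -0.0009, 0.07, 0, 0, 0, 1, -0.0007, -0.0009, 0.088, 0, 0, 0, 1, -0.0007, -0.0009, 0.094, 0, 0, 0, 1, -0.0007, -0.0009, 0.098, 0, 0, 0, 1, -0.0007, -0.0009, 0.098, 0, 0, 0, 1, -0.0007, -0.0009, 0.098, 0, 0, 0, 0.6, -0.0007, -0.0009, 0.098, 0, 0, 0, 0.1, -0.0007, -0.0009, 0.098, 0, 0, 0, 0, -0.0007, -0.0009, 0.098, 0, 0, 0, 0])

```text
time: 26.95
ee_pos: [0.6362, 0.2503, 0.2498]
tcp_rot: [-0.994, 2.98, -0.0]
contact_force: [0.3, 0.0, -0.2]
width: 0.0854
finger_force: 0.0
```

Converted, -120 mm / 1000 = -0.12, -60 mm / 1000 = -0.06.

Emit:
jog_arm(targets=[0, 0, -0.02, 0, 0, 0, 0, 0, 0, -0.06, 0, 0, 0, 0, 0, 0, -0.12, 0, 0, 0, 0, 0, 0, -0.12, 0, 0, 0, 0, 0, 0, -0.12, 0, 0, 0, 0, 0, 0, -0.12, 0, 0, 0, 0, 0, 0, -0.12, 0, 0, 0, 0, 0, 0, -0.12, 0, 0, 0, 0, 0, 0, -0.12, 0, 0, 0, 0, 0, 0, -0.12, 0, 0, 0, 0])

```text
time: 28.2
ee_pos: [0.6362, 0.2503, 0.3696]
tcp_rot: [0.994, -2.98, -0.0]
contact_force: [0.3, 0.9, -0.5]
width: 0.0851
finger_force: 0.0
```

```bash
python3 w.py w10.png 636 250.5 75 93 112
python3 - <<'E'
from h import *
c=cam("side");save("s2.png",c["color"][100:340,230:420].repeat(3,0).repeat(3,1)[:600])
E
```

```text
4054 px 279.0 206.0 [637.2 251.2  99.5] [637.  251.2] [100.2  60.2] 37.0
```

View pics/w10.png

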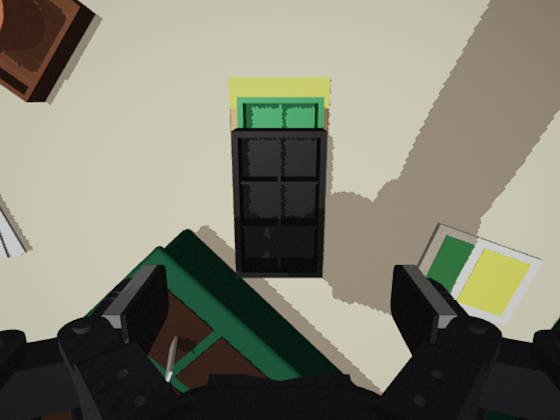

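View pics/s2.png

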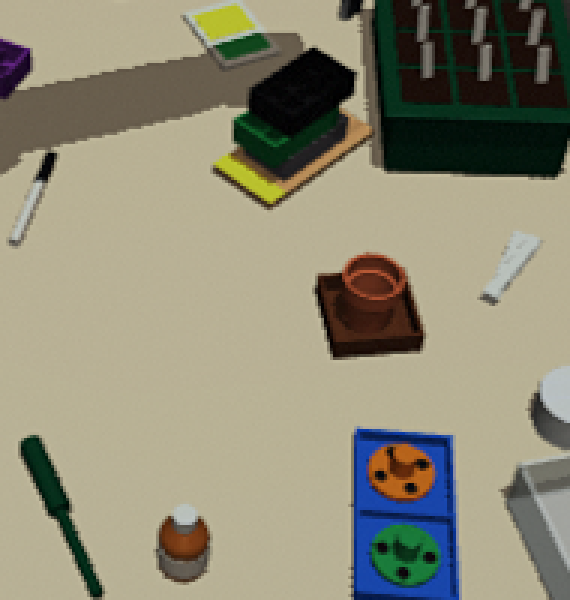

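The wrist view shows the black tray at (280,205) square on the stack, measured (637,251.2) at 37.0° with its rim near 100 mm. The green tray shows 20 mm towards the yellow end. The side crop shows the pot upright in the wooden tray, both dials centred and flat in their bays, and the bottle untouched.

Run:
```python
from h import *
from cell import close_job
c=cam("top");W=pts(c)
for n,x,y,z,r in(("pot",660,4,.058,.04),("bottle",441,-245,.068,.03),("A",649,-184,.03,.025),("B",631,-267,.03,.025)):
    m=(np.hypot(W[...,0]-x/1e3,W[...,1]-y/1e3)<r)&(W[...,2]>z);p=W[m]*1000;b=cv2.minAreaRect(p[:,:2].astype(np.float32));print(n,m.sum(),p.mean(0).round(1),np.round(b[0],1))
    if n=="pot": ok=62<p[:,2].mean()<72
print(ok, close_job() if ok else "check")
```

```text
pot 116 [658.3   6.2  65.2] [657.6   6.6]
bottle 51 [ 440.7 -244.5   75.1] [ 441.2 -244.4]
A 47 [ 646.6 -180.1   38. ] [ 646.7 -179.9]
B 48 [ 629.8 -264.8   38.1] [ 630.  -265.4]
the job is handed in; nothing more can be done
True None
```

The job is handed in: both dials lie flat in the blue bays, the pot stands upright in the wooden tray, the green and black trays are stacked square as asked, and the bottle did not move. Final camera measurements were all within limits, but the hand-in returned no verdict.

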